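# Build the pressing stack on the mandrel

### The arm

A 7-joint arm with a two-finger parallel gripper is mounted at the origin on the work surface. World frame = base frame: x ahead of the robot, y to its left, z up, the work surface at z = 0. Lengths are in m, angles in rad, forces in N, time in s.
With the tool pointing down it reaches from about 0.425 to 0.875 m from the base axis. Payload 4.7 kg.
Tool frame: the origin (TCP) lies where the fingers leave the gripper's body, on its centre line; the fingertips stand 70 mm ahead of it and the grasp point (between the pads) lies 51 mm ahead of it; z points along the fingers, y is the line along which they close (so a half turn about z gives the same grasp; the last joint's range is limited). The gripper opens to 87 mm and grips with 3 to 60 N. Pads are 19 mm wide; open, the fingers measure 117 mm over their backs; the gripper's body (75 mm by 190 mm) begins 51 mm behind the grasp point.
Start: joints at [1.14, 0.321, -0.07, 1.45, 0.023, 1.371, -0.057], TCP at [0.28, -0.587, 0.292] pointing down, gripper open.
Joint ranges: [-2.86, 2.86], [-0.3, 2.09], [-1.38, 1.24], [0.06, 2.45], [-1.56, 4.7], [0.09, 2.05], [-2.69, 2.69]. Speed limits (rad/s): [2.57, 2.57, 3.14, 3.14, 3.14, 3.14, 3.14].

### API

Orientations are given as a rotation vector (axis times angle).
In Python, from bench import ctrl gives the robot as it stands.
- The arm moves only by the tool play_rows, never from a script. Its argument "increments" is a list that holds one entry, the list of rows, each a list of 7 numbers: the shift along the tool's x, y, z as a fraction of full scale, then the turn, a rotation vector about the tool's x, y, z as a fraction of full scale, then the gripper command: -1 is shut, 1 is fully open, values between are in proportion. A call has 1 to 8 rows; each row is the pose to reach, as a shift and turn from the pose commanded when the call began, along the tool's axes at that moment; what a row does not reach only later rows make up. Full scale, the value 1, is 0.1 m for a shift and 90 degrees for a turn. A row lasts 1/10 s, in which the tool goes at most 50 mm and 8.59 degrees, less where a joint would pass 70% of its speed; a pose out of reach is approached as far as the arm can. A call with a number of a shift or a turn outside -1 to 1 is refused whole. A call with a gripper value outside its range is refused whole. The fingers move at their own pace and stop on an object; "squeeze" is the grip in N (left out, the last holds). Time passes only in rows, so rows that repeat a pose let the fingers close. It gives the time, the measured TCP pose, the force, the opening and the grip force at its end, in the units of the state.
- ctrl.get_state(): the state, without advancing time (a new reading comes with each control period).
- ctrl.get_image(name): name is "scene" or "side" or "wrist"; returns the picture (384x512x3 uint8, red, green, blue); there is no depth.
- ctrl.get_calibration(name): a dict with "vertical_fov" (degrees; the focal length in pixels is half the picture's height over the tangent of half this angle, whatever the lens; pixels are square), "cx", "cy" (the principal point, pixels), "R" (3x3) and "t" (3): a world point X has camera coordinates R X + t; the wrist camera has in their place "T_tool_cam" (4x4, takes a point from camera to tool coordinates, whose origin is the TCP and whose axes are the flange's). Camera axes: x right, y down, z forward; pixel columns grow to the right and rows downward; lengths in m; the calibration is good to about 2 mm. A picture is of the moment at which its call begins: read the wrist's pose just before it. get_calibration takes no time and is no camera call.
- ctrl.close_job(): hands the job in; it is judged then, once.
The state is a dict: "time": time; "joint_positions": joint angles; "qd": joint speeds; "joint_torque": joint torques, N m; "position": TCP position; "tool_rot": TCP orientation; "ft_force": force on the tool from outside, world axes, zero at the start; "torque": the same for the moment, N m; "grip_width": opening from 0.0 (shut) to 1.0 (fully open); "grip_force": force on a finger pad.
Only numpy, scipy, OpenCV 4.12 (cv2) and the standard library are available. Lean on these libraries where they do the work, as an engineer would, in place of code of your own. Each camera call takes 0.05 s, during which the arm holds its last target. There are 200 camera calls.

### The job

Get the next sizing job ready: on the upright steel mandrel with the round foot, thread the largest brass die at the bottom, the medium brass die on it, then the copper ring blank, and the smallest brass die on top, each lying flat on the one below. Leave the loupe, the steel bench block and the punch where they are.

Things in the scene. Friction and masses are not known exactly. Their poses are not given: they have to be found in the camera images.
- large_die: Largest brass die: a flat, plain ring with square edges, 60 mm outside diameter, 22 mm bore, 18 mm high, lying flat on the counter. Loose. Origin: centre of its underside, z along its axis. About 0.37 kg.
- medium_die: Medium brass die: a flat, plain ring with square edges, 48 mm outside diameter, 22 mm bore, 16 mm high, lying flat on the counter. Loose. Origin: centre of its underside, z along its axis. About 0.19 kg.
- small_die: Smallest brass die: a flat, plain ring with square edges, 36 mm outside diameter, 22 mm bore, 14 mm high, lying flat on the counter. Loose. Origin: centre of its underside, z along its axis. About 0.08 kg.
- ring_blank: Copper ring blank: a flat, plain ring with square edges, 28 mm outside diameter, 20 mm bore, 10 mm high, lying flat on the counter. Loose. Origin: centre of its underside, z along its axis. About 0.03 kg.
- mandrel: Steel mandrel, fixed to the counter: a flat round foot, 80 mm diameter and 6 mm thick, with an upright straight post of 12 mm diameter at its centre; the post's last 5 mm narrow to a 6 mm flat tip, 62 mm above the counter. The finished stack is 58 mm high and ends 64 mm above the counter. Origin: centre of the foot's underside, at counter height; z up along the post.
- ring_stick: Bystander, fixed, not the mandrel: a tapered wooden ring stick, 99 mm high in all, on a square wooden foot 70 x 70 x 12 mm. It may stand in either of the two places at the back where the mandrel may also stand. Origin: centre of the foot's underside.
- loupe: Bystander, loose, to be left alone: a black waisted loupe standing upright, 34 mm diameter, 28 mm high, no hole. Origin: centre of its underside.
- bench_block: Bystander, loose, to be left alone: a square steel block, 50 x 50 x 18 mm, lying flat. Origin: centre of its underside.
- punch: Bystander, loose, to be left alone: a steel punch lying flat at the far side, with a square shank 60 mm long and 12 mm thick along its x axis and a 35 mm tapered point towards +x. Origin: middle of the shank's underside.
Not all that is in view belongs to the job. Leave any turquoise look-alike of the small_die alone. What is shaped like the medium_die but green is not meant.

How it is judged:
By the outcome, as a careful person would: the job done as asked, in the order asked, and still so for the second after the job is handed in, with the robot touching nothing.
It also fails if it takes over 109 s, if anything falls off the work surface, if the arm or the gripper's body presses on something with over 40 N, if the wrist force passes 120 N, or if a joint passes its speed limit or range.

## Working session

There is one attempt and no reset: what is moved stays moved. The work goes in short steps, Python scripts to look and compute and a tool call to move; the robot and the scene stay as the last step left them, time stands still between calls to the robot, and variables do not carry over. Pictures are saved under pics/ and viewed, at most 14 in all, crops included, and the job is handed in when it is done.

Besides the shell and the picture viewer there is one more tool, called after "Call:" as name([rows], argument=value, ...), one row to a line, values as JSON. play_rows: Moves the arm, as the interface text tells. Shift numbers are shares of 0.1 m and turn numbers shares of 90 degrees, none past 1 either way. Its arguments: {"type":"object","properties":{"increments":{"type":"array"},"squeeze":{"type":"number"}},"required":["increments"]}

```bash
ls; mkdir -p pics
python3 - <<'E'
from bench import ctrl
import cv2,numpy as np
for n in ("scene","side","wrist"):
    im=ctrl.get_image(n); cv2.imwrite(f"pics/{n}0.png",im[:,:,::-1])
    c=ctrl.get_calibration(n); print(n,{k:np.round(v,4).tolist() for k,v in c.items()})
s=ctrl.get_state(); print({k:np.round(v,4).tolist() for k,v in s.items()})
E
```

```text
pics
scene {'vertical_fov': 42.4786, 'cx': 259.6052, 'cy': 191.1527, 'R': [[-0.2009, 0.9795, -0.0151], [0.666, 0.1252, -0.7354], [-0.7184, -0.1578, -0.6775]], 't': [0.1008, -0.3464, 1.4813]}
side {'vertical_fov': 47.7412, 'cx': 253.2293, 'cy': 184.1895, 'R': [[-0.975, -0.2218, -0.0141], [-0.1549, 0.7233, -0.6729], [0.1595, -0.6539, -0.7396]], 't': [0.5376, 0.1317, 0.8359]}
wrist {'vertical_fov': 62.8542, 'cx': 253.9244, 'cy': 192.6835, 'T_tool_cam': [[0.0001, -0.9546, -0.298, 0.0834], [1.0, -0.0, 0.0005, 0.0006], [-0.0005, -0.298, 0.9546, -0.0926], [0.0, 0.0, 0.0, 1.0]]}
{'time': 0.15, 'joint_positions': [1.1401, 0.3217, -0.0701, 1.4514, 0.0226, 1.3708, -0.0569], 'qd': [-0.0013, -0.0038, -0.0002, -0.0039, 0.0, -0.0001, 0.0012], 'joint_torque': [-0.0, -49.1797, -0.4048, -31.2876, -0.0641, 0.0405, 0.0002], 'position': [0.2795, -0.5865, 0.2914], 'tool_rot': [-3.0628, -0.6927, 0.0006], 'ft_force': [-0.5903, 1.0507, -0.1016], 'torque': [0.022, -0.0074, -0.0053], 'grip_force': 0.0, 'grip_width': 1.0022}
```

View pics/scene0.png

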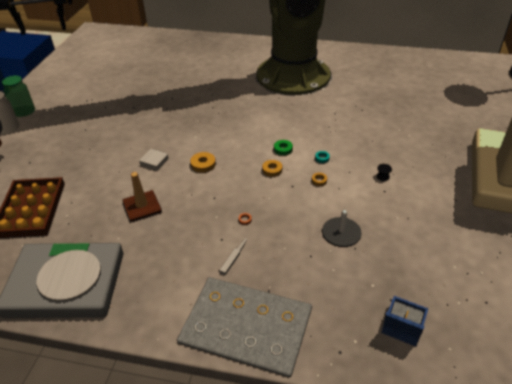

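View pics/side0.png

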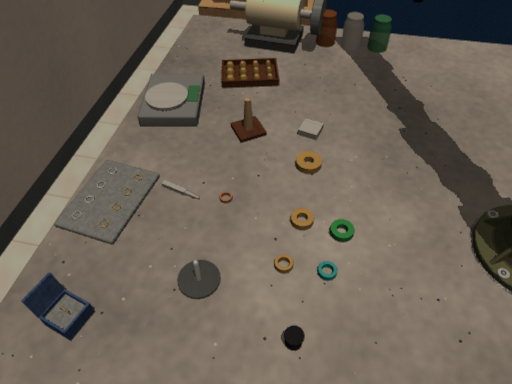

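Scene view: large brass die (203,161), medium brass die (272,168), small brass die (319,180), copper blank (245,219), mandrel (342,228). Decoys: green ring (283,147), turquoise ring (322,157), and the wooden ring stick (140,200). The brass dies are told apart by size. The side view agrees: 308,161 / 302,218 / 284,263 / 226,197, with the mandrel at 199,275.

```bash
cat > h.py <<'E'
import cv2,numpy as np
from bench import ctrl
from scipy.spatial.transform import Rotation as Rn
def tool(s=None):
    s=s or ctrl.get_state(); return Rn.from_rotvec(s["tool_rot"]).as_matrix(),np.array(s["position"])
def cam(n,tp=None):
    c=ctrl.get_calibration(n); f=192/np.tan(np.radians(c["vertical_fov"]/2))
    if n=="wrist":
        Rt,p=tp or tool(); T=np.array(c["T_tool_cam"]); R=Rt@T[:3,:3]; o=Rt@T[:3,3]+p
    else:
        R=np.array(c["R"]).T; o=-R@np.array(c["t"])
    return f,c["cx"],c["cy"],R,o
def ray(C,u,v,z):
    f,cx,cy,R,o=C; d=R@np.array([(u-cx)/f,(v-cy)/f,1]); return o+d*(z-o[2])/d[2]
def proj(C,X):
    f,cx,cy,R,o=C; q=R.T@(np.array(X)-o); return q[:2]/q[2]*f+[cx,cy]
def hsv(im): return cv2.cvtColor(im,cv2.COLOR_RGB2HSV)
def blobs(m,amin=20):
    n,l,st,ce=cv2.connectedComponentsWithStats(m.astype(np.uint8)); return [(st[i,4],ce[i],st[i,:4]) for i in range(1,n) if st[i,4]>=amin]
E
python3 - <<'E'
from h import *
P={"scene":dict(large=(203,161),med=(272,168),small=(319,180),blank=(245,219)),"side":dict(large=(308,161),med=(302,218),small=(284,263),blank=(226,197))}
H=dict(large=.018,med=.016,small=.014,blank=.010)
for n in P:
    im=cv2.imread(f"pics/{n}0.png")[:,:,::-1].copy(); h=hsv(im); C=cam(n)
    m=(h[...,1]>120)&(h[...,2]>70)&((h[...,0]<28))
    for k,(u,v) in P[n].items():
        w=np.zeros_like(m); w[v-16:v+17,u-18:u+19]=m[v-16:v+17,u-18:u+19]
        ys,xs=np.nonzero(w); hull=cv2.convexHull(np.c_[xs,ys].astype(np.int32)); M=cv2.moments(hull); c=(M["m10"]/M["m00"],M["m01"]/M["m00"])
        a=ray(C,*c,H[k]/2); print(n,k,np.round(c,1),np.round(a,4),"width mm",round((xs.max()-xs.min()+1)*np.linalg.norm(a-C[4])/C[0]*1000))
    tip={"scene":(345,211),"side":(197,263)}[n]; foot={"scene":(342,232),"side":(199,279)}[n]
    print(n,"tip",ray(C,*tip,.062),"foot",ray(C,*foot,.003))
    for nm,(u,v) in {"loupe":{"scene":(384,172),"side":(293,337)},"block":{"scene":(154,158),"side":(311,128)},"green":{"scene":(283,147),"side":(342,230)},"turq":{"scene":(322,157),"side":(327,270)},"stick":{"scene":(141,206),"side":(248,128)},"punch":{"scene":(233,257),"side":(180,189)}}.items():
        pass
    for nm,p in {"loupe":{"scene":(384,172),"side":(293,337)},"block":{"scene":(154,158),"side":(311,128)},"green":{"scene":(283,147),"side":(342,230)},"turq":{"scene":(322,157),"side":(327,270)},"stick":{"scene":(141,206),"side":(248,128)},"punch":{"scene":(233,257),"side":(180,189)}}.items():
        print(n,nm,np.round(ray(C,*p[n],.01),3))
Rt,p=tool(); print(np.round(Rt,3))
E
```

```text
scene large [202.7 161.2] [ 0.4509 -0.1485  0.009 ] width mm 62
scene med [272.2 167.2] [0.4413 0.0177 0.008 ] width mm 49
scene small [319.5 178. ] [0.4582 0.1305 0.007 ] width mm 37
scene blank [244.5 218.3] [ 0.6131 -0.0096  0.005 ] width mm 30
scene tip [0.6104874  0.19442805 0.062     ] foot [0.61207974 0.19443984 0.003     ]
scene loupe [0.414 0.274 0.01 ]
scene block [ 0.462 -0.267  0.01 ]
scene green [0.363 0.03  0.01 ]
scene turq [0.385 0.128 0.01 ]
scene stick [ 0.623 -0.236  0.01 ]
scene punch [ 0.724 -0.007  0.01 ]
side large [308.8 161.3] [ 0.4541 -0.1495  0.009 ] width mm 60
side med [302.1 217.9] [0.4447 0.0162 0.008 ] width mm 50
side small [283.4 263. ] [0.4633 0.1294 0.007 ] width mm 37
side blank [225.5 196.5] [ 0.6147 -0.009   0.005 ] width mm 26
side tip [0.60673861 0.1959766  0.062     ] foot [0.6102193  0.19421009 0.003     ]
side loupe [0.422 0.268 0.01 ]
side block [ 0.465 -0.266  0.01 ]
side green [0.362 0.031 0.01 ]
side turq [0.382 0.129 0.01 ]
side stick [ 0.618 -0.234  0.01 ]
side punch [ 0.716 -0.005  0.01 ]
[[ 0.903  0.43  -0.001]
 [ 0.43  -0.903  0.001]
 [-0.    -0.002 -1.   ]]
```

Call:
play_rows([
  [[0.5,-0.5,0,0,0,0,1],[1,-1,0,0,0,0,1],[1,-1,0,0,0,0,1]],
])

```text
time: 0.45
position: [0.3278, -0.4509, 0.2917]
tool_rot: [-3.063, -0.694, -0.0]
ft_force: [0.4, -0.6, -0.3]
grip_width: 0.998
grip_force: 0.0
```

Call:
play_rows([
  [[0.5,-0.5,0,0,0,0,1],[1,-1,0,0,0,0,1],[1,-1,0,0,0,0,1]],
])

```text
time: 0.75
position: [0.3749, -0.3172, 0.2921]
tool_rot: [-3.063, -0.695, -0.0]
ft_force: [1.1, -0.1, 0.9]
grip_width: 1.001
grip_force: 0.0
```

Call:
play_rows([
  [[0.5,-0.5,0,0,0,0.09,1],[1,-1,0,0,0,0.18,1],[1,-1,0,0,0,0.283,1],[1,-1,0,0,0,0.283,1],[1,-1,0,0,0,0.283,1]],
])

```text
time: 1.25
position: [0.4218, -0.1852, 0.2923]
tool_rot: [3.141, 0.007, -0.0]
ft_force: [-0.2, -0.5, 0.6]
grip_width: 0.999
grip_force: 0.0
```

```bash
cat >> h.py <<'E'
def brass(im):
    h=hsv(im); return (h[...,0]>8)&(h[...,0]<30)&(h[...,1]>110)&(h[...,2]>60)
def copper(im):
    h=hsv(im); return (h[...,0]<14)&(h[...,1]>80)&(h[...,2]>60)
def look(name,H,mask,z0=0,save=True):
    tp=tool(); im=ctrl.get_image("wrist"); C=cam("wrist",tp)
    if save: cv2.imwrite(f"pics/{name}.png",im[:,:,::-1])
    m=cv2.morphologyEx(mask(im).astype(np.uint8),cv2.MORPH_OPEN,np.ones((3,3)))
    cs,_=cv2.findContours(m,cv2.RETR_EXTERNAL,cv2.CHAIN_APPROX_NONE)
    for c in cs:
        if cv2.contourArea(c)<150: continue
        hu=cv2.convexHull(c); M=cv2.moments(hu); u,v=M["m10"]/M["m00"],M["m01"]/M["m00"]
        P=ray(C,u,v,z0+H/2); x,y,w,h=cv2.boundingRect(c)
        d=(P-tp[1]); print("px",round(u),round(v),"world",np.round(P,4),"diam mm",round(w*np.linalg.norm(P-C[4])/C[0]*1e3,1),"tool shift",np.round(tp[0].T@d,4))
E
python3 -c "
from h import *
look('w1',.018,brass)"
```

```text
px 379 338 world [ 0.165  -0.3694  0.009 ] diam mm 486.0 tool shift [-0.2575  0.183   0.2834]
px 429 290 world [ 0.247  -0.4293  0.009 ] diam mm 24.7 tool shift [-0.1758  0.2432  0.2835]
px 85 288 world [0.2482 0.0469 0.009 ] diam mm 47.2 tool shift [-0.1726 -0.233   0.2831]
px 83 144 world [0.4483 0.0193 0.009 ] diam mm 61.8 tool shift [ 0.0274 -0.2045  0.2832]
px 221 137 world [ 0.4574 -0.1459  0.009 ] diam mm 60.6 tool shift [ 0.0358 -0.0393  0.2833]
px 506 9 world [ 0.5935 -0.452   0.009 ] diam mm 16.4 tool shift [0.1706 0.2673 0.2834]
px 301 10 world [ 0.5915 -0.2343  0.009 ] diam mm 66.8 tool shift [0.1695 0.0497 0.2833]
```

View pics/w1.png

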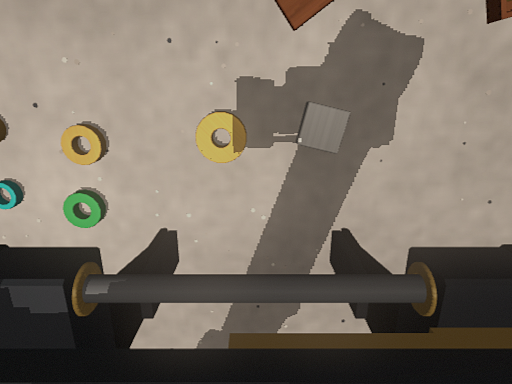

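Wrist view: the large brass die is at (221,137) and measures 60.6 mm. The medium die is at (83,144), the green decoy at (85,210), turquoise at the left edge, and the bench block at (323,127). The choice is confirmed. I'll move closer and look again.

Call:
play_rows([
  [[0.33,-0.38,0.5,0,0,0,1],[0.33,-0.38,0.9,0,0,0,1],[0.33,-0.38,1,0,0,0,1],[0.33,-0.38,1,0,0,0,1]],
])

```text
time: 1.7
position: [0.4522, -0.1493, 0.189]
tool_rot: [-3.139, 0.0, 0.01]
ft_force: [-0.0, -0.5, 0.6]
grip_width: 0.997
grip_force: 0.0
```

```bash
python3 -c "
from h import *
look('w2',.018,brass)"
```

```text
px 378 339 world [ 0.2862 -0.2816  0.009 ] diam mm 353.5 tool shift [-0.1648  0.1327  0.1807]
px 428 290 world [ 0.3463 -0.3249  0.009 ] diam mm 19.1 tool shift [-0.1047  0.176   0.1802]
px 85 289 world [0.3477 0.0211 0.009 ] diam mm 35.6 tool shift [-0.1034 -0.1699  0.1811]
px 70 194 world [0.4482 0.019  0.009 ] diam mm 62.4 tool shift [-0.0028 -0.1679  0.1805]
px 251 184 world [ 0.4572 -0.1465  0.009 ] diam mm 60.4 tool shift [ 0.0062 -0.0024  0.18  ]
px 366 14 world [ 0.5938 -0.2352  0.009 ] diam mm 76.9 tool shift [0.1428 0.0863 0.1789]
```

View pics/w2.png

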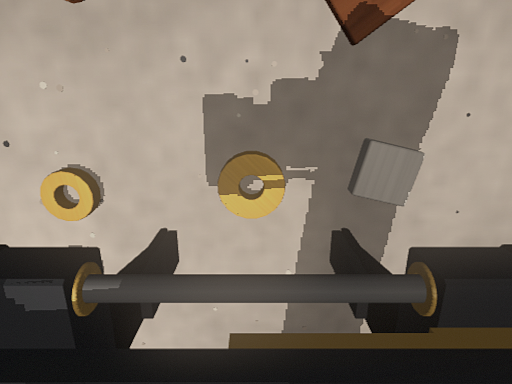

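Close view: the large die is at (251,184), measuring 60.4 mm, with both fingers (tips near u=170 and u=340) clear of the bench block (388,170). Descending.

Call:
play_rows([
  [[0.04,-0.02,0.4,0,0,0,1],[0.04,-0.02,0.8,0,0,0,1],[0.04,-0.02,1,0,0,0,1],[0.04,-0.02,1,0,0,0,1],[0.04,-0.02,1,0,0,0,1]],
])

```text
time: 2.25
position: [0.4594, -0.1482, 0.0939]
tool_rot: [3.14, -0.002, 0.003]
ft_force: [0.6, -1.2, -0.3]
grip_width: 1.001
grip_force: 0.0
```

Call:
play_rows([
  [[0,0,0.1,0,0,0,1],[0,0,0.19,0,0,0,1],[0,0,0.19,0,0,0,1],[0,0,0.19,0,0,0,-1],[0,0,0.19,0,0,0,-1],[0,0,0.19,0,0,0,-1],[0,0,0.19,0,0,0,-1],[0,0,0.19,0,0,0,-1]],
], squeeze=25)

```text
time: 3.05
position: [0.4585, -0.1468, 0.0734]
tool_rot: [3.141, 0.001, 0.0]
ft_force: [0.4, 0.3, 0.6]
grip_width: 0.683
grip_force: 25.0
```

```bash
python3 -c "
from h import *
s=ctrl.get_state();print(s['position'],s['grip_width']*87,s['grip_force'],s['ft_force'])
s=ctrl.get_state();print(s['position'])"
```

```text
[ 0.4585132  -0.14681502  0.07342547] 59.39495425244318 25.000078612938523 [0.4427837  0.30147942 0.59538108]
[ 0.4585132  -0.14681502  0.07342547]
```

Call:
play_rows([
  [[0,0,-0.2,0,0,0,-1],[0,0,-0.5,0,0,0,-1],[0.2,-0.4,-0.9,0,0,0,-1],[0.4,-0.8,-1,0,0,0,-1],[0.5,-1,-1,0,0,0,-1]],
])

```text
time: 3.55
position: [0.5108, -0.0433, 0.176]
tool_rot: [-3.141, -0.004, -0.009]
ft_force: [-0.3, -0.6, -4.3]
grip_width: 0.682
grip_force: 25.0
```

Call:
play_rows([
  [[0.25,-0.4,0,0,0,0,-1],[0.4,-0.8,0,0,0,0,-1],[0.5,-1,0,0,0,0,-1]],
])

```text
time: 3.85
position: [0.5584, 0.0579, 0.1728]
tool_rot: [-3.139, -0.007, 0.001]
ft_force: [-0.0, 0.2, -3.4]
grip_width: 0.682
grip_force: 25.0
```

Call:
play_rows([
  [[0,-0.3,-0.3,0,0,0,-1],[0,-0.6,-0.3,0,0,0,-1],[0,-0.9,-0.3,0,0,0,-1],[0,-1,-0.3,0,0,0,-1],[0,-1,-0.3,0,0,0,-1]],
])

```text
time: 4.35
position: [0.5574, 0.1551, 0.2026]
tool_rot: [-3.141, -0.006, 0.002]
ft_force: [-0.0, 0.4, -2.6]
grip_width: 0.685
grip_force: 25.0
```

```bash
python3 -c "
from h import *
tp=tool();print(tp[1])
C=cam('wrist',tp)
for X in ((.611,.1945,.003),(.611,.1945,.062)): print(proj(C,X))
cv2.imwrite('pics/w3.png',ctrl.get_image('wrist')[:,:,::-1])"
```

```text
[0.55735452 0.15505799 0.2025716 ]
[210.99498164 128.35128687]
[200.53127442 136.67428918]
```

View pics/w3.png

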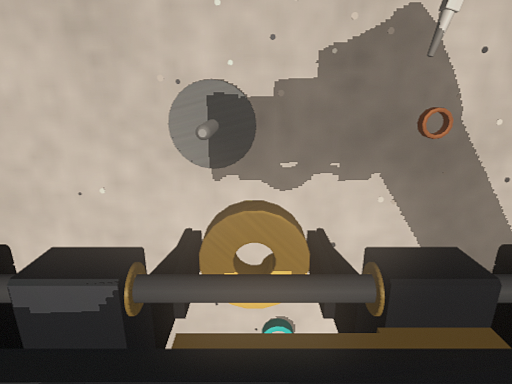

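Wrist view: mandrel foot centre about (212,123), post tip about (203,131), the held die with its top edge at v=201 and centred at u=254.5. I'll work out the relative offset in the tool frame.

```bash
python3 -c "
from h import *
I=(np.eye(3),np.zeros(3)); C=cam('wrist',I)
e=ray(C,254.5,201,.0554); print('die edge',e,'centre x',e[0]-.03)
z=.2026
print('foot',ray(C,212,123.5,z-.006),'tip',ray(C,203,131,z-.062))
"
```

```text
die edge [0.03303003 0.00042098 0.0554    ] centre x 0.0030300274531969568
foot [ 0.05869914 -0.03766547  0.1966    ] tip [ 0.05812465 -0.03716183  0.1406    ]
```

Call:
play_rows([
  [[0.3,-0.2,0,0,0,0,-1],[0.57,-0.38,0,0,0,0,-1],[0.57,-0.38,0.3,0,0,0,-1],[0.57,-0.38,0.55,0,0,0,-1],[0.57,-0.38,0.55,0,0,0,-1],[0.57,-0.38,0.55,0,0,0,-1]],
])

```text
time: 5.0
position: [0.6154, 0.189, 0.1478]
tool_rot: [3.14, -0.003, -0.002]
ft_force: [0.2, 0.5, -3.0]
grip_width: 0.686
grip_force: 25.0
```

```bash
python3 -c "
from h import *
tp=tool();print(tp[1])
w=ctrl.get_image('wrist')[170:300,180:330];a=ctrl.get_image('scene')[170:270,290:400];b=ctrl.get_image('side')[220:320,145:255]
r=lambda i:cv2.resize(i,(390,380),interpolation=cv2.INTER_CUBIC)
cv2.imwrite('pics/m1.png',np.hstack([cv2.resize(a,(400,364)),cv2.resize(b,(400,364))])[:,:,::-1])
cv2.imwrite('pics/m1w.png',cv2.resize(w,(600,520))[:,:,::-1])
C=cam('scene');D=cam('side')
Rt,p=tp
"
```

```text
[0.61544505 0.18899937 0.14775638]
```

View pics/m1.png

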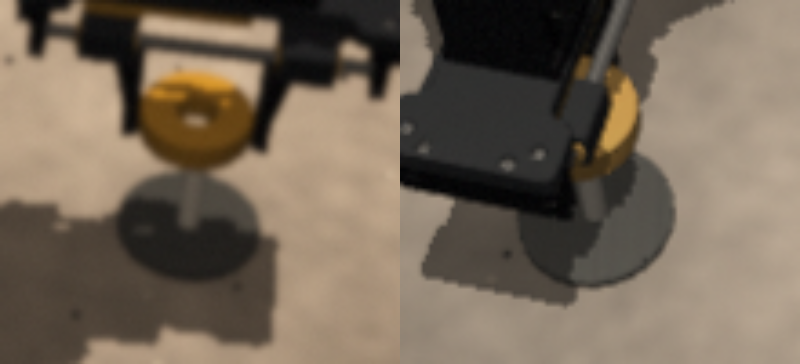

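View pics/m1w.png

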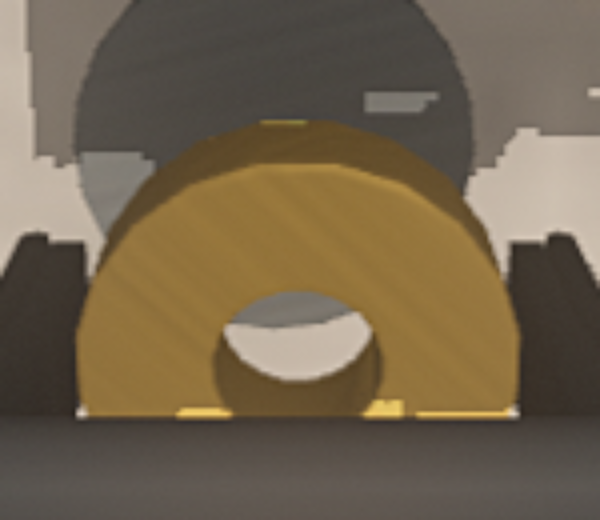

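```bash
python3 -c "
from h import *
C=cam('wrist',(np.eye(3),np.zeros(3))); z=.1478
e=ray(C,252,170+327/4,z-.006);print('foot near edge -> centre x',e[0]+.04, 'y',ray(C,248.1,200,z-.006)[1])
print('die top edge',ray(C,255,170+163/4,.0554)[0]-.03,'die bottom edge',ray(C,255,170+122/4,.0734)[0]-.03, 'y', ray(C,254.5,210,.0554)[1])
"
```

```text
foot near edge -> centre x -0.0009629240775967593 y -0.004432192665878114
die top edge -0.0021427533782723968 die bottom edge -0.002815858669593649 y 0.00042121515054783896
```

Call:
play_rows([
  [[0.015,-0.048,0,0,0,0,-1],[0.015,-0.048,0,0,0,0,-1],[0.015,-0.048,0.1,0,0,0,-1],[0.015,-0.048,0.3,0,0,0,-1],[0.015,-0.048,0.5,0,0,0,-1],[0.015,-0.048,0.65,0,0,0,-1],[0.015,-0.048,0.65,0,0,0,-1],[0.015,-0.048,0.65,0,0,0,-1]],
])

```text
time: 5.95
position: [0.6167, 0.1961, 0.0831]
tool_rot: [3.142, 0.001, -0.001]
ft_force: [-1.2, 0.4, -3.6]
grip_width: 0.683
grip_force: 25.0
```

Force still shows the die's weight, and its underside should be about 10 mm up. Lowering the last few millimetres.

Call:
play_rows([
  [[0,0,0.02,0,0,0,-1],[0,0,0.035,0,0,0,-1],[0,0,0.035,0,0,0,-1],[0,0,0.035,0,0,0,-1]],
])

```text
time: 6.35
position: [0.6169, 0.196, 0.08]
tool_rot: [3.142, 0.0, 0.001]
ft_force: [0.9, -0.1, -2.7]
grip_width: 0.682
grip_force: 25.0
```

Call:
play_rows([
  [[0,0,0,0,0,0,1],[0,0,0,0,0,0,1],[0,0,0,0,0,0,1],[0,0,0,0,0,0,1],[0,0,-0.3,0,0,0,1],[0,0,-0.7,0,0,0,1],[0,0,-1,0,0,0,1],[0,0,-1,0,0,0,1]],
])

```text
time: 7.15
position: [0.6194, 0.1975, 0.1855]
tool_rot: [-3.139, -0.0, -0.014]
ft_force: [0.1, 0.0, 1.3]
grip_width: 1.002
grip_force: 0.0
```

Call:
play_rows([
  [[-0.3,0.35,0,0,0,0,1],[-0.6,0.7,0,0,0,0,1],[-0.8,1,0,0,0,0,1],[-0.8,1,0,0,0,0,1]],
])

```text
time: 7.55
position: [0.5345, 0.0904, 0.1786]
tool_rot: [3.137, -0.009, -0.005]
ft_force: [-0.8, -0.2, 0.4]
grip_width: 1.0
grip_force: 0.0
```

Call:
play_rows([
  [[-0.3,0.35,0,0,0,0,1],[-0.6,0.7,0,0,0,0,1],[-0.9,0.78,0,0,0,0,1],[-0.9,0.78,0,0,0,0,1],[-0.9,0.78,0,0,0,0,1]],
])

```text
time: 8.05
position: [0.4472, 0.0182, 0.18]
tool_rot: [3.141, 0.0, 0.002]
ft_force: [0.5, 0.1, -0.2]
grip_width: 0.998
grip_force: 0.0
```

```bash
python3 -c "
from h import *
look('w4',.016,brass)
a=ctrl.get_image('scene')[170:270,290:400];b=ctrl.get_image('side')[220:320,145:255]
cv2.imwrite('pics/m2.png',np.hstack([cv2.resize(a,(400,364)),cv2.resize(b,(400,364))])[:,:,::-1])"
```

```text
px 380 338 world [ 0.2911 -0.1117  0.008 ] diam mm 342.2 tool shift [-0.1564  0.1297  0.1718]
px 85 289 world [0.3503 0.1823 0.008 ] diam mm 32.1 tool shift [-0.0972 -0.1642  0.1717]
px 424 286 world [ 0.3533 -0.1477  0.008 ] diam mm 32.0 tool shift [-0.0942  0.1657  0.172 ]
px 253 194 world [0.4475 0.0185 0.008 ] diam mm 47.7 tool shift [ 1.00e-04 -4.00e-04  1.72e-01]
px 122 174 world [0.465  0.1325 0.008 ] diam mm 39.5 tool shift [ 0.0175 -0.1144  0.172 ]
px 14 8 world [0.5926 0.1967 0.008 ] diam mm 30.0 tool shift [ 0.1452 -0.1786  0.1721]
```

View pics/m2.png

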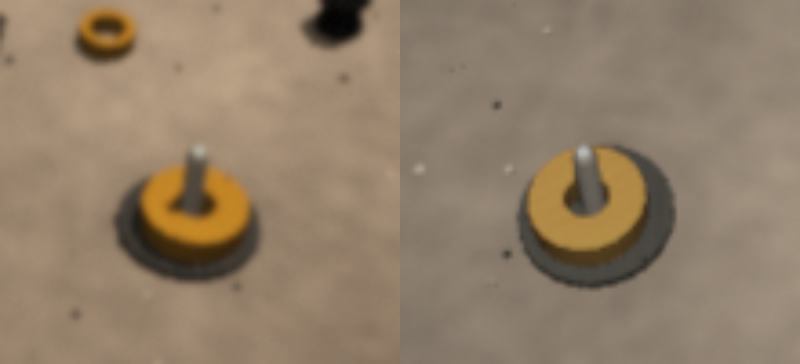

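The large die lies flat around the post. The medium brass die is directly below the tool (47.7 mm). Descending and gripping.

Call:
play_rows([
  [[0,0,0.4,0,0,0,1],[0,0,0.8,0,0,0,1],[0,0,0.95,0,0,0,1],[0,0,0.95,0,0,0,1],[0,0,0.95,0,0,0,1]],
])

```text
time: 8.7
position: [0.4477, 0.0188, 0.085]
tool_rot: [-3.14, -0.002, -0.0]
ft_force: [1.3, 0.6, 1.5]
grip_width: 1.0
grip_force: 0.0
```

Call:
play_rows([
  [[0,0,0.1,0,0,0,1],[0,0,0.1,0,0,0,1],[0,0,0.1,0,0,0,-1],[0,0,0.1,0,0,0,-1],[0,0,0.1,0,0,0,-1],[0,0,0.1,0,0,0,-1],[0,0,0.1,0,0,0,-1],[0,0,0.1,0,0,0,-1]],
], squeeze=20)

```text
time: 9.5
position: [0.4469, 0.018, 0.0748]
tool_rot: [3.142, 0.0, 0.0]
ft_force: [0.8, 0.9, 1.5]
grip_width: 0.547
grip_force: 20.3
```

Call:
play_rows([
  [[0,0,-0.3,0,0,0,-1],[0,0,-0.7,0,0,0,-1],[0.2,-0.3,-1,0,0,0,-1],[0.5,-0.6,-1,0,0,0,-1],[0.8,-0.9,-1,0,0,0,-1],[0.8,-0.9,-1,0,0,0,-1]],
])

```text
time: 10.1
position: [0.5292, 0.1129, 0.1746]
tool_rot: [-3.136, -0.008, -0.003]
ft_force: [-0.6, 0.3, -2.2]
grip_width: 0.539
grip_force: 20.0
```

Call:
play_rows([
  [[0.3,-0.3,0,0,0,0,-1],[0.6,-0.6,0,0,0,0,-1],[0.88,-0.855,0,0,0,0,-1],[0.88,-0.855,0,0,0,0,-1],[0.88,-0.855,0,0,0,0,-1],[0.88,-0.855,0,0,0,0,-1]],
])

```text
time: 10.7
position: [0.6139, 0.1921, 0.1741]
tool_rot: [3.14, -0.001, -0.002]
ft_force: [-0.3, -0.1, -2.4]
grip_width: 0.542
grip_force: 20.0
```

```bash
python3 -c "
from h import *
s=ctrl.get_state();print(s['position'],s['grip_width'])
w=ctrl.get_image('wrist')[120:300,160:350]
cv2.imwrite('pics/w5.png',cv2.resize(w,(570,540))[:,:,::-1])"
```

```text
[0.61392659 0.19206124 0.17408326] 0.5424785557457614
```

View pics/w5.png

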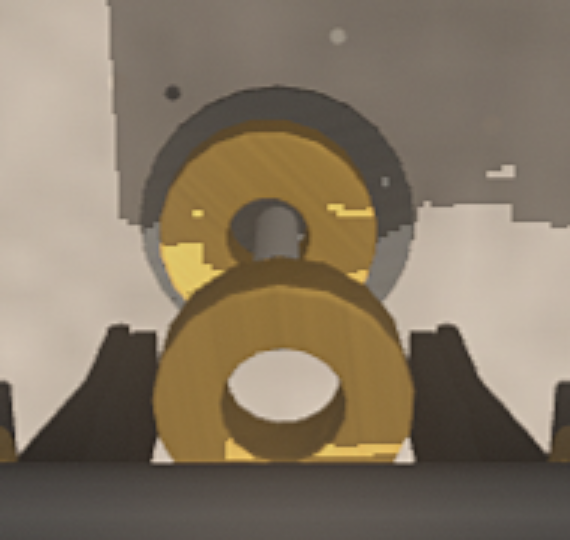

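```bash
python3 -c "
from h import *
C=cam('wrist',(np.eye(3),np.zeros(3))); z=.1741
print('mandrel x',ray(C,252.5,148.7,z-.006)[0]-.04,'y',ray(C,252.5,190,z-.006)[1])
print('die x',ray(C,254.3,215,.0588)[0]-.024,'y',ray(C,254.3,215,.0588)[1],'bottom',ray(C,254.3,120+258/3,.0748)[0]-.024)
"
```

```text
mandrel x 0.0005783684744678497 y -0.0010758105870424047
die x 0.00023500891276563574 y 0.00032742163944754444 bottom -0.0005781011108614564
```

Call:
play_rows([
  [[0.007,-0.014,0.1,0,0,0,-1],[0.007,-0.014,0.25,0,0,0,-1],[0.007,-0.014,0.4,0,0,0,-1],[0.007,-0.014,0.6,0,0,0,-1],[0.007,-0.014,0.7,0,0,0,-1],[0.007,-0.014,0.73,0,0,0,-1],[0.007,-0.014,0.745,0,0,0,-1],[0.007,-0.014,0.745,0,0,0,-1]],
])

```text
time: 11.55
position: [0.6158, 0.1951, 0.1006]
tool_rot: [-3.141, -0.001, -0.001]
ft_force: [0.4, -0.4, -1.7]
grip_width: 0.541
grip_force: 20.0
```

Call:
play_rows([
  [[0,0,0.01,0,0,0,-1],[0,0,0.01,0,0,0,1],[0,0,0.01,0,0,0,1],[0,0,0.01,0,0,0,1],[0,0,0.01,0,0,0,1],[0,0,-0.3,0,0,0,1],[0,0,-0.7,0,0,0,1],[0,0,-0.8,0,0,0,1]],
])

```text
time: 12.35
position: [0.6175, 0.1962, 0.1851]
tool_rot: [-3.139, -0.001, -0.011]
ft_force: [-0.0, 0.5, 0.8]
grip_width: 0.983
grip_force: 0.0
```

Call:
play_rows([
  [[0,0.4,0,0,0,0,1],[0,0.8,0,0,0,0,1],[0,1,0,0,0,0,1]],
])

```text
time: 12.65
position: [0.6158, 0.0901, 0.1799]
tool_rot: [3.138, -0.006, -0.0]
ft_force: [0.1, -1.4, 0.2]
grip_width: 0.997
grip_force: 0.0
```

Call:
play_rows([
  [[0,0.4,0,0,0,0,1],[0,0.8,0,0,0,0,1],[0,1,0,0,0,0,1],[0,1,0,0,0,0,1],[0,1,0,0,0,0,1]],
])

```text
time: 13.15
position: [0.6154, -0.0048, 0.1801]
tool_rot: [-3.141, 0.001, 0.0]
ft_force: [0.5, 0.7, 0.9]
grip_width: 0.995
grip_force: 0.0
```

```bash
python3 -c "
from h import *
print(tool()[1])
look('w6',.010,copper)
a=ctrl.get_image('scene')[170:270,290:400];b=ctrl.get_image('wrist')
cv2.imwrite('pics/m3.png',np.hstack([cv2.resize(a,(330,300)),cv2.resize(b,(400,300))])[:,:,::-1])"
```

```text
[ 0.61542631 -0.00482152  0.18011342]
px 494 195 world [ 0.6135 -0.2198  0.005 ] diam mm 50.7 tool shift [-0.0018  0.2151  0.175 ]
```

View pics/m3.png

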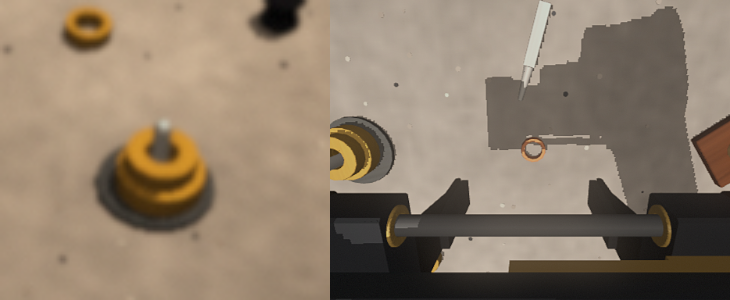

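The medium die sits flat on the large one. The copper blank is at wrist pixel (260,190), with the punch point above it around (245,125).

```bash
python3 -c "
from h import *
im=cv2.imread('pics/w6.png')[:,:,::-1].copy(); h=hsv(im)
m=np.zeros(im.shape[:2],bool); m[168:215,236:286]=(h[...,1]>105)[168:215,236:286]
ys,xs=np.nonzero(m); hu=cv2.minEnclosingCircle(np.c_[xs,ys].astype(np.float32)); print(hu,xs.min(),xs.max(),ys.min(),ys.max())
C=cam('wrist',(np.eye(3),np.zeros(3))); print(ray(C,(xs.min()+xs.max())/2,(ys.min()+ys.max())/2,.1801-.005), (xs.max()-xs.min()+1)*.27/C[0])
"
```

```text
((257.448974609375, 190.7244873046875), 15.791213989257812) 243 273 175 206
[0.00205575 0.00379608 0.1751    ] 0.02663803734136296
```

Call:
play_rows([
  [[0.015,0.035,0.4,0,0,0,1],[0.015,0.035,0.8,0,0,0,1],[0.015,0.035,0.95,0,0,0,1],[0.015,0.035,0.95,0,0,0,1],[0.015,0.035,0.95,0,0,0,1]],
])

```text
time: 13.8
position: [0.6179, -0.0075, 0.0865]
tool_rot: [-3.141, -0.003, -0.003]
ft_force: [0.2, -0.1, 0.1]
grip_width: 1.0
grip_force: 0.0
```

Call:
play_rows([
  [[0,0,0.12,0,0,0,1],[0,0,0.12,0,0,0,0.2],[0,0,0.12,0,0,0,-1],[0,0,0.12,0,0,0,-1],[0,0,0.12,0,0,0,-1],[0,0,0.12,0,0,0,-1],[0,0,0.12,0,0,0,-1],[0,0,0.12,0,0,0,-1]],
], squeeze=10)

```text
time: 14.6
position: [0.6171, -0.0086, 0.0733]
tool_rot: [3.142, 0.0, 0.0]
ft_force: [-0.3, -0.1, -0.4]
grip_width: 0.447
grip_force: 0.0
```

Call:
play_rows([
  [[0,0,0,0,0,0,-1],[0,0,0,0,0,0,-1],[0,0,0,0,0,0,-1],[0,0,0,0,0,0,-1],[0,0,0,0,0,0,-1]],
])

```text
time: 15.1
position: [0.617, -0.0087, 0.0732]
tool_rot: [3.142, 0.0, -0.0]
ft_force: [-0.0, -0.7, -0.5]
grip_width: 0.305
grip_force: 10.0
```

Call:
play_rows([
  [[0,0,-0.3,0,0,0,-1],[0,0,-0.7,0,0,0,-1],[0,-0.3,-1,0,0,0,-1],[0,-0.7,-1,0,0,0,-1],[0,-1,-1,0,0,0,-1],[0,-1,-1,0,0,0,-1]],
])

```text
time: 15.7
position: [0.616, 0.0983, 0.1741]
tool_rot: [-3.138, -0.014, -0.001]
ft_force: [-0.2, 0.7, -0.3]
grip_width: 0.307
grip_force: 10.0
```

Call:
play_rows([
  [[0,-0.4,0,0,0,0,-1],[-0.01,-0.8,0,0,0,0,-1],[-0.01,-1,0,0,0,0,-1],[-0.01,-1,0,0,0,0,-1],[-0.01,-1,0,0,0,0,-1],[-0.01,-1,0,0,0,0,-1]],
])

```text
time: 16.3
position: [0.6165, 0.1889, 0.1728]
tool_rot: [3.14, -0.004, -0.001]
ft_force: [-0.6, 0.7, -0.1]
grip_width: 0.309
grip_force: 10.0
```

```bash
python3 -c "
from h import *
s=ctrl.get_state();print(s['position'],s['grip_width'])
w=ctrl.get_image('wrist')[120:300,160:350]
cv2.imwrite('pics/w7.png',cv2.resize(w,(570,540))[:,:,::-1])"
```

```text
[0.6165052  0.18889127 0.17278329] 0.3094893217512054
```

View pics/w7.png

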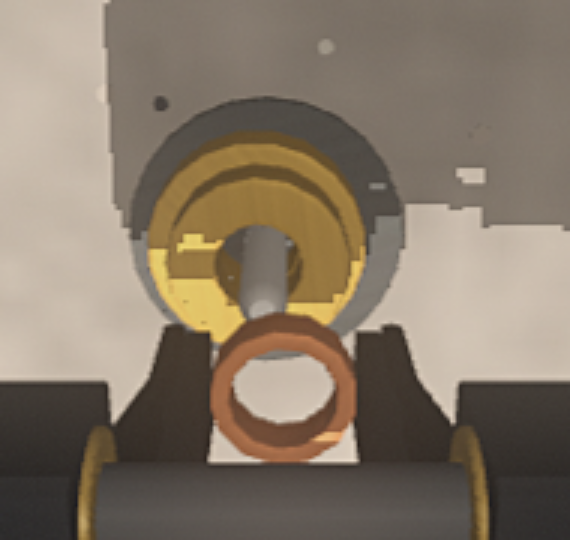

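Held blank is level, about u=254.5. The mandrel foot centre is about u=249.2 with its far edge at v=152.3. Computing the correction.

```bash
python3 -c "
from h import *
C=cam('wrist',(np.eye(3),np.zeros(3))); z=.1728
print('mandrel x',ray(C,249.2,152.3,z-.006)[0]-.04,'y',ray(C,249.2,190,z-.006)[1])
T=.0732-.010
print('blank far',ray(C,254.5,120+331/3,T)[0]-.014,'near',ray(C,254.5,120+461/3,T)[0]+.014,'bottom far',ray(C,254.5,120+313/3,.0732)[0]-.014,'y',ray(C,254.5,230,T)[1], 'tip',ray(C,160+262/3,120+305/3,z-.062))
"
```

```text
mandrel x -0.0022118693042463416 y -0.003919192051622716
blank far -0.000353683637695475 near 0.001003496078216289 bottom far -0.0011125501336736333 y 0.00044377229824613666 tip [-0.00112103 -0.0044578   0.1108    ]
```

Call:
play_rows([
  [[-0.015,-0.046,0,0,0,0,-1],[-0.015,-0.046,0.1,0,0,0,-1],[-0.015,-0.046,0.25,0,0,0,-1],[-0.015,-0.046,0.4,0,0,0,-1],[-0.015,-0.046,0.5,0,0,0,-1],[-0.015,-0.046,0.55,0,0,0,-1],[-0.015,-0.046,0.58,0,0,0,-1],[-0.015,-0.046,0.58,0,0,0,-1]],
])

```text
time: 17.15
position: [0.6144, 0.196, 0.1149]
tool_rot: [3.142, 0.001, -0.001]
ft_force: [0.2, 0.1, -0.4]
grip_width: 0.307
grip_force: 10.0
```

Call:
play_rows([
  [[0,0,0.013,0,0,0,-1],[0,0,0.013,0,0,0,-1],[0,0,0.013,0,0,0,1],[0,0,0.013,0,0,0,1],[0,0,0.013,0,0,0,1],[0,0,0.013,0,0,0,1],[0,0,-0.3,0,0,0,1],[0,0,-0.7,0,0,0,1]],
])

```text
time: 17.95
position: [0.6131, 0.1952, 0.1837]
tool_rot: [3.14, 0.001, -0.008]
ft_force: [0.6, 0.1, 0.6]
grip_width: 0.766
grip_force: 0.0
```

Call:
play_rows([
  [[-0.4,0.2,0,0,0,0,1],[-0.8,0.4,0,0,0,0,1],[-1,0.63,0,0,0,0,1],[-1,0.63,0,0,0,0,1]],
])

```text
time: 18.35
position: [0.5122, 0.1294, 0.1849]
tool_rot: [3.137, -0.005, -0.002]
ft_force: [-0.4, -0.2, -0.6]
grip_width: 0.99
grip_force: 0.0
```

Call:
play_rows([
  [[-0.3,0,0,0,0,0,1],[-0.5,0,0,0,0,0,1],[-0.5,0,0,0,0,0,1],[-0.5,0,0,0,0,0,1]],
])

```text
time: 18.75
position: [0.4654, 0.1332, 0.1858]
tool_rot: [3.141, 0.001, 0.003]
ft_force: [-0.0, 0.8, -0.2]
grip_width: 0.999
grip_force: 0.0
```

```bash
python3 -c "
from h import *
print(tool()[1])
look('w8',.014,brass)
a=ctrl.get_image('scene')[170:270,290:400];b=ctrl.get_image('wrist')
cv2.imwrite('pics/m4.png',np.hstack([cv2.resize(a,(330,300)),cv2.resize(b,(400,300))])[:,:,::-1])"
```

```text
[0.4653924  0.13320481 0.1857766 ]
px 379 339 world [0.3031 0.0005 0.007 ] diam mm 350.8 tool shift [-0.1628  0.1325  0.1785]
px 429 290 world [ 0.363  -0.0419  0.007 ] diam mm 19.0 tool shift [-0.1029  0.175   0.1786]
px 86 288 world [0.3643 0.3012 0.007 ] diam mm 34.0 tool shift [-0.1013 -0.1681  0.1785]
px 257 192 world [0.4655 0.1304 0.007 ] diam mm 35.3 tool shift [-0.0003  0.0028  0.1788]
px 168 18 world [0.6055 0.1994 0.007 ] diam mm 75.3 tool shift [ 0.1398 -0.0661  0.1791]
```

View pics/m4.png

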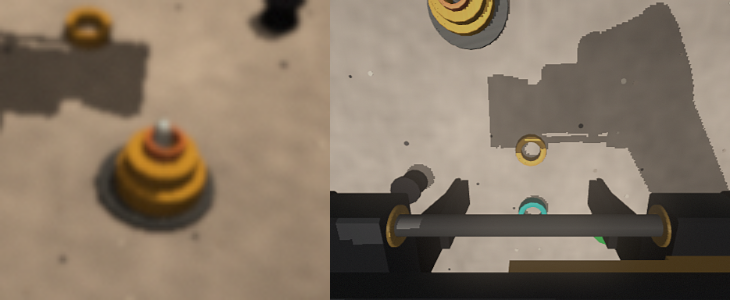

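The blank is on, flat. The small brass die is at wrist (257,192), 35.3 mm; the turquoise decoy is at (258,265) and outside the finger path. Descending.

Call:
play_rows([
  [[0,0.027,0.4,0,0,0,1],[0,0.027,0.8,0,0,0,1],[0,0.027,1,0,0,0,1],[0,0.027,1,0,0,0,1],[0,0.027,1,0,0,0,1]],
])

```text
time: 19.4
position: [0.4651, 0.1307, 0.0855]
tool_rot: [-3.141, -0.001, 0.0]
ft_force: [0.7, 0.5, -0.3]
grip_width: 1.003
grip_force: 0.0
```

Call:
play_rows([
  [[0,0,0.11,0,0,0,1],[0,0,0.11,0,0,0,0.5],[0,0,0.11,0,0,0,-1],[0,0,0.11,0,0,0,-1],[0,0,0.11,0,0,0,-1],[0,0,0.11,0,0,0,-1],[0,0,0.11,0,0,0,-1],[0,0,0.11,0,0,0,-1]],
], squeeze=15)

```text
time: 20.2
position: [0.4645, 0.1302, 0.0743]
tool_rot: [3.141, 0.0, 0.0]
ft_force: [-0.7, 0.5, 0.2]
grip_width: 0.443
grip_force: 0.0
```

Call:
play_rows([
  [[0,0,0,0,0,0,-1],[0,0,0,0,0,0,-1],[0,0,0,0,0,0,-1]],
])

```text
time: 20.5
position: [0.4645, 0.1302, 0.0742]
tool_rot: [3.141, 0.001, -0.0]
ft_force: [-0.5, 0.3, 0.8]
grip_width: 0.404
grip_force: 15.0
```

Call:
play_rows([
  [[0,0,-0.3,0,0,0,-1],[0,0,-0.7,0,0,0,-1],[0.3,-0.2,-1,0,0,0,-1],[0.6,-0.4,-1,0,0,0,-1],[0.8,-0.64,-1,0,0,0,-1],[0.8,-0.64,-1,0,0,0,-1]],
])

```text
time: 21.1
position: [0.546, 0.1977, 0.1743]
tool_rot: [-3.137, -0.005, -0.001]
ft_force: [-0.5, 0.4, -0.7]
grip_width: 0.405
grip_force: 15.0
```

Call:
play_rows([
  [[0.3,0,0,0,0,0,-1],[0.6,0,0,0,0,0,-1],[0.7,0,0,0,0,0,-1],[0.7,0,0,0,0,0,-1],[0.7,0,0,0,0,0,-1],[0.7,0,0,0,0,0,-1]],
])

```text
time: 21.7
position: [0.613, 0.1946, 0.1742]
tool_rot: [3.141, 0.002, -0.002]
ft_force: [0.4, 0.6, -0.5]
grip_width: 0.402
grip_force: 15.0
```

```bash
python3 -c "
from h import *
s=ctrl.get_state();print(s['position'],s['grip_width'])
w=ctrl.get_image('wrist')[120:300,160:350]
cv2.imwrite('pics/w9.png',cv2.resize(w,(570,540))[:,:,::-1])"
```

```text
[0.61303018 0.19459487 0.17417293] 0.40175190716097886
```

View pics/w9.png

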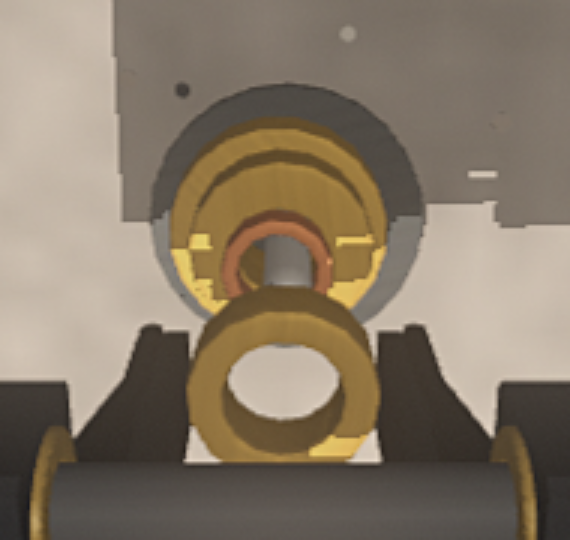

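Held small die is level at u=254.7. Foot centre is at u=256 with its far edge at v=148, and the blank and dies below look flat.

```bash
python3 -c "
from h import *
C=cam('wrist',(np.eye(3),np.zeros(3))); z=.1742
print('mandrel x',ray(C,256,148,z-.006)[0]-.04,'y',ray(C,256,190,z-.006)[1])
T=.0742-.014
print('die far',ray(C,254.7,120+310/3,T)[0]-.018,'bottom far',ray(C,254.7,120+287/3,.0742)[0]-.018,'y',ray(C,254.7,230,T)[1])
"
```

```text
mandrel x 0.0011468796875144308 y 0.0019622397439646158
die far 0.0009947411062852136 bottom far -0.00020403337543936292 y 0.0005479663200273323
```

Call:
play_rows([
  [[0.008,0.014,0,0,0,0,-1],[0.008,0.014,0.1,0,0,0,-1],[0.008,0.014,0.25,0,0,0,-1],[0.008,0.014,0.4,0,0,0,-1],[0.008,0.014,0.45,0,0,0,-1],[0.008,0.014,0.48,0,0,0,-1],[0.008,0.014,0.48,0,0,0,-1]],
])

```text
time: 22.45
position: [0.615, 0.1929, 0.1256]
tool_rot: [3.142, 0.001, -0.002]
ft_force: [0.2, -0.2, -0.6]
grip_width: 0.406
grip_force: 15.0
```

Call:
play_rows([
  [[0,0,0.01,0,0,0,-1],[0,0,0.01,0,0,0,-1],[0,0,0.01,0,0,0,1],[0,0,0.01,0,0,0,1],[0,0,0.01,0,0,0,1],[0,0,0.01,0,0,0,1],[0,0,-0.3,0,0,0,1],[0,0,-0.7,0,0,0,1]],
])

```text
time: 23.25
position: [0.614, 0.1921, 0.1948]
tool_rot: [3.14, 0.001, -0.007]
ft_force: [1.0, -0.4, 0.5]
grip_width: 0.867
grip_force: 0.0
```

Call:
play_rows([
  [[-0.4,0.3,0,0,0,0,1],[-0.8,0.6,0,0,0,0,1],[-1,0.8,0,0,0,0,1],[-1,0.8,0,0,0,0,1]],
])

```text
time: 23.65
position: [0.5131, 0.1093, 0.1959]
tool_rot: [3.137, -0.006, -0.002]
ft_force: [-0.1, -0.9, 0.2]
grip_width: 1.0
grip_force: 0.0
```

```bash
python3 -c "
from h import *
a=ctrl.get_image('scene')[170:270,290:400];b=ctrl.get_image('side')[220:320,145:255]
cv2.imwrite('pics/m5.png',np.hstack([cv2.resize(a,(400,364)),cv2.resize(b,(400,364))])[:,:,::-1])"
```

```text
(no output)
```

View pics/m5.png

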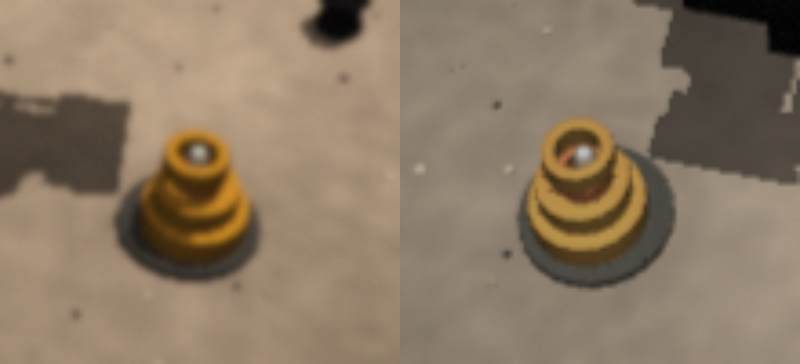

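Both views show the full stack seated flat around the post, with the post tip visible in the small die's bore (198,153 and 583,155 in the crops) and the robot clear of it. Handing in.

```bash
python3 -c "
from bench import ctrl
print(ctrl.close_job())"
```

```text
the job is handed in; nothing more can be done
None
```

The job is handed in at about 24 s: the large die, medium die, copper blank and small die are stacked flat on the mandrel in that order, and the arm never touched the loupe, bench block or punch.

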